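Tip the electrode tube until the first block is at the rim

ROBOT

A 6-joint arm with a two-finger parallel gripper is mounted at the origin on the work surface. World frame = base frame: x ahead of the robot, y to its left, z up, the work surface at z = 0. Lengths are in m, angles in degrees, forces in N, time in s.
With the tool pointing down it reaches from about 0.35 to 0.875 m from the base axis. Payload 4.2 kg.
Tool frame: the origin (TCP) lies midway between the tips of the shut fingers; the grasp point (between the pads) lies 19 mm behind it; z points along the fingers, y is the line along which they close (so a half turn about z gives the same grasp; the last joint's range is limited). The gripper opens to 87 mm and grips with 3 to 60 N. Pads are 19 mm wide; open, the fingers measure 117 mm over their backs; the gripper's body (75 mm by 190 mm) begins 51 mm behind the grasp point.
Start: joints at [-56.115, 22.042, 0.453, 0, -68.411, -14.817], TCP at [0.204, -0.591, 0.223] pointing down, gripper open.
Joint ranges: [-179.83, 179.83], [-69.29, 118.12], [-61.27, 80.66], [-181.25, 117.63], [-171.15, -9.14], [-177.46, 177.46]. Speed limits (degrees/s): [159.86, 159.86, 180, 180, 180, 180].

INTERFACE

Orientations are given as a 3x3 rotation matrix whose columns are the frame's x, y, z axes.
In Python, from station import r, cams gives the robot as it stands.
- The arm moves only by the tool play_rows, never from a script. Its argument "commands" is text: rows parted by semicolons, each of 6 numbers parted by spaces: the shift along the world's x, y, z normalised to -1 to 1, where 1 is 30 mm, then the turn, a rotation vector about the world's x, y, z normalised to -1 to 1, where 1 is 0.15 rad. A call has 1 to 20 rows; each row shifts and turns the commanded pose from where the row before left it; what a row does not reach is not made up. A row lasts 1/10 s, in which the tool goes at most 50 mm and 8.59 degrees, less where a joint would pass 70% of its speed; a pose out of reach is approached as far as the arm can. A call with a number of a shift or a turn outside -1 to 1 is refused whole. A call with a gripper value outside its range is refused whole. "grip" is the finger opening in mm, from 0 to 87, set as the call begins (left out, the last holds). The fingers move at their own pace and stop on an object; the grip force is fixed at half the most. Time passes only in rows, so rows that do not move let the fingers close. It gives the time, the measured TCP pose, the force, the opening and the grip force at its end, in the units of the state.
- r.sense(): the state, without advancing time (a new reading comes with each control period).
- cams.capture(name): name is "side" or "top" or "wrist"; returns (picture, depth): 400x640x3 uint8, blue, green, red; 400x640 float32, m along the optical axis (not along the pixel's ray), 0 where there is no reading.
- cams.camera_info(name): a dict with "mtx" (3x3 intrinsics, pixels), "R" (3x3) and "t" (3): a world point X has camera coordinates R X + t. Camera axes: x right, y down, z forward; pixel columns grow to the right and rows downward; lengths in m; the calibration is good to about 2 mm. A picture is of the moment at which its call begins: read the wrist's pose just before it. camera_info takes no time and is no camera call; for the wrist camera it gives the pose at the moment of the call.
- r.finish_job(): hands the job in; it is judged then, once.
The state is a dict: "time_s": time; "joints": joint angles; "joint_velocities": joint speeds; "effort": joint torques, N m; "tcp_pos": TCP position; "ee_rot": TCP orientation; "wrist_force": force on the tool from outside, world axes, zero at the start; "moment": the same for the moment, N m; "gripper_width": opening from 0.0 (shut) to 1.0 (fully open); "gripper_force": force on a finger pad.
Only numpy, scipy, OpenCV 4.12 (cv2) and the standard library are available. Lean on these libraries where they do the work, as an engineer would, in place of code of your own. Each camera call takes 0.05 s, during which the arm holds its last target. There are 200 camera calls.

TASK

Pick up the aluminium tube that holds two brass blocks and, in the air, gently tip its open mouth down until the front block has slid to the rim, but never steeper than halfway to vertical and without spilling a block. Then lay the tube flat, slot up, on the middle of the plywood pad and let go, with the front block still at the rim. Leave the longer, empty tube where it lies.

Things in the scene. Friction and masses are not known exactly. Their poses are not given: they have to be found in the camera images.
- tube: Square aluminium tube, 120 mm long, 36 wide, 33 high, walls 4, 100 g, on the bench. Origin: centre of its underside; x along it to the open mouth (rim at +60 mm; other end closed), z up through a 16 mm sight slot in the top, cut away over the last 40 mm. Grip across the 36. Holds two loose brass blocks (only the front one listed). A rubber sill 3 mm high, 4 thick crosses its floor at the rim.
- front_block: Brass block nearer the mouth, 24 mm long (x, along the tube), 22 wide, 24 high, 110 g; origin: centre of its underside, 44 mm ahead of the tube's origin when it stands against the sill. Starts 44 to 50 mm short of that. With the mouth down, they start sliding at about 8 to 18 degrees and reach the sill within 1 s; a slow tilt to 20 or 25 degrees is enough; a jerky or steep one may spill them.
- pad: Fixed plywood pad on the bench, 200 mm (x) by 240 mm (y), 12 mm thick; origin at the centre of its underside, its top 12 mm higher.
- empty_tube: Bystander: a longer tube of the same section, 230 mm long, without blocks or sill, lying roughly parallel to the first about 15 cm from it; origin at the centre of its underside, x towards its open mouth. The two tubes may lie in either order.

How it is judged:
By the outcome, as a careful person would: the job done as asked, in the order asked, and still so for the second after the job is handed in, with the robot touching nothing.
It also fails if it takes over 54 s, if anything falls off the work surface, if the arm or the gripper's body presses on something with over 40 N, if the wrist force passes 120 N, or if a joint passes its speed limit or range.

## Working session

There is one attempt and no reset: what is moved stays moved. The work goes in short steps, Python scripts to look and compute and a tool call to move; the robot and the scene stay as the last step left them, time stands still between calls to the robot, and variables do not carry over. Pictures are saved under pics/ and viewed, at most 10 in all, crops included, and the job is handed in when it is done.

Besides the shell and the picture viewer there is one more tool, called after ">>>" as a command line: name --argument value ..., lists and objects as JSON in quotes. play_rows: Moves the arm, as the interface text tells. Scaled input: -1 to 1 covers 30 mm each way for a shift and 0.15 rad each way for a turn. Its arguments: {"type":"object","properties":{"commands":{"type":"string"},"grip":{"type":"number"}},"required":["commands"]}

```bash
ls; mkdir -p pics
python3 - <<'E'
from station import r,cams
import cv2,numpy as np
s=r.sense();print(s)
ims=[]
for n in("top","side"):
    p,d=cams.capture(n);np.savez("/tmp/"+n,p=p,d=d);cv2.imwrite(f"pics/{n}.png",p)
    i=cams.camera_info(n);print(n,i["mtx"].round(1).tolist(),i["R"].round(3).tolist(),i["t"].round(3))
E
```

```text
pics
{'time_s': 0.0, 'joints': array([-5.61174013e+01,  2.20902781e+01,  3.82049392e-01, -2.79114392e-02,
       -6.84095422e+01, -1.48197327e+01]), 'joint_velocities': array([-0.0748741 , -0.03643684, -0.01381562,  0.01016139,  0.04557956,
        0.01344165]), 'effort': array([-5.18525867e-04, -3.90668464e+01,  1.87406230e+01,  4.21978980e+00,
        1.09322867e-02, -1.96146780e-04]), 'tcp_pos': array([ 0.20399252, -0.59016347,  0.22148297]), 'ee_rot': array([[-9.45219436e-01, -3.26434719e-01, -7.69852660e-04],
       [-3.26435615e-01,  9.45217410e-01,  1.95892103e-03],
       [ 8.82183025e-05,  2.10291755e-03, -9.99997785e-01]]), 'wrist_force': array([-0.11458894, -0.68086767,  0.8702831 ]), 'moment': array([ 0.03018947, -0.00987186, -0.02286845]), 'gripper_force': 0.0, 'gripper_width': 1.0000810835170015}
top [[376.7, 0.0, 321.9], [0.0, 376.7, 195.1], [0.0, 0.0, 1.0]] [[0.006, -1.0, -0.003], [-0.979, -0.006, -0.203], [0.203, 0.004, -0.979]] [0.028 0.551 0.676]
side [[448.1, 0.0, 313.9], [0.0, 448.1, 198.7], [0.0, 0.0, 1.0]] [[0.973, -0.229, 0.017], [-0.134, -0.625, -0.769], [0.186, 0.747, -0.639]] [-0.527  0.137  0.651]
```

View pics/top.png

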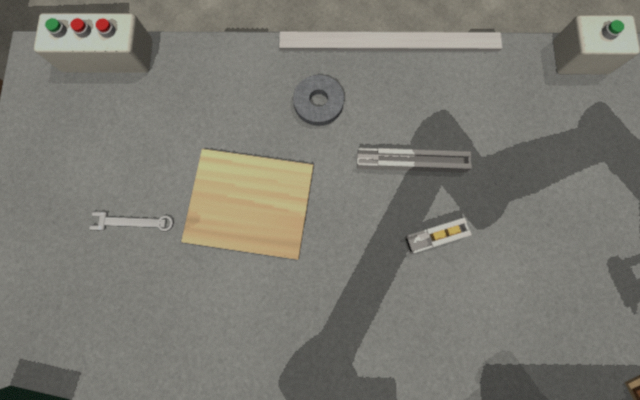

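View pics/side.png

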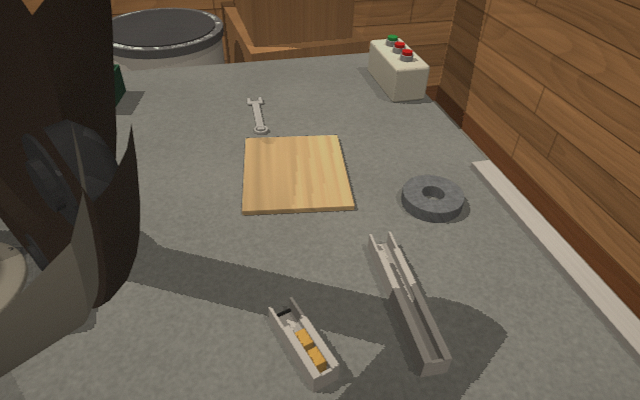

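The top view shows the loaded tube at about (438,234) with its mouth to the left (+y), the empty tube at (415,160) and the pad at (248,204). The side view agrees, with the dark sill at (283,312) and the blocks at (305,338) and (318,355).

```bash
cat > h.py <<'E'
import cv2,numpy as np
def cast(i,uv,z):
    uv=np.atleast_2d(np.float64(uv));d=np.c_[uv,np.ones(len(uv))]@np.linalg.inv(i["mtx"]).T@i["R"]
    c=-i["R"].T@i["t"];return c+d*((z-c[2])/d[:,2])[:,None]
def cloud(i,d):
    v,u=np.mgrid[:400,:640];q=np.stack([u,v,np.ones_like(u)],-1)@np.linalg.inv(i["mtx"]).T*d[...,None]
    return (q-i["t"])@i["R"]
E
python3 - <<'E'
from station import cams
from h import *
for n,box in(("top",(395,205,485,260)),("side",(255,285,350,395))):
    f=np.load(f"/tmp/{n}.npz");i=cams.camera_info(n);P=cloud(i,f["d"]);hsv=cv2.cvtColor(f["p"],cv2.COLOR_BGR2HSV)
    m=np.zeros((400,640),bool);x0,y0,x1,y1=box;m[y0:y1,x0:x1]=1
    t=m&(P[...,2]>.012)&(f["d"]>0);Q=P[t]
    b=m&(hsv[...,1]>100)&(hsv[...,2]>80)
    c,s,a=cv2.minAreaRect(np.float32(Q[:,:2]*1000));print(n,len(Q),c,s,a,"zmax",np.percentile(Q[:,2],[50,95]))
    k,lab,st,ce=cv2.connectedComponentsWithStats(b.astype(np.uint8));
    for j in range(1,k):
        if st[j,4]>8:print("brass",st[j],cast(i,ce[j],.028).round(4))
    w=(hsv[...,0]<30)&(hsv[...,1]>60)&(hsv[...,2]>100)
    k,lab,st,ce=cv2.connectedComponentsWithStats(w.astype(np.uint8))
    if n=="top":
        for j in range(1,k):
            if st[j,4]>3000:
                cn=max(cv2.findContours((lab==j).astype(np.uint8),0,2)[0],key=cv2.contourArea)
                px=cv2.boxPoints(cv2.minAreaRect(cn));print("pad",st[j],cast(i,px,.012).round(4).tolist(),cv2.minAreaRect(np.float32(cast(i,cn[:,0],.012)[:,:2]*1000)))
    if n=="top":cv2.imwrite("pics/crop.png",cv2.resize(f["p"][205:260,395:485],None,fx=8,fy=8,interpolation=cv2.INTER_CUBIC))
E
```

```text
top 802 (477.454345703125, -198.50840759277344) (35.92258834838867, 121.32064056396484) 17.452280044555664 zmax [0.03164131 0.03504691]
brass [431 226  30  14 198] [[ 0.483  -0.2139  0.028 ]]
pad [  182   149   132   111 11071] [[0.4625, 0.3144, 0.012], [0.6651, 0.3006, 0.012], [0.6275, 0.0501, 0.012], [0.429, 0.0765, 0.012]] ((545.0977172851562, 182.73475646972656), (240.42694091796875, 200.43124389648438), 82.06790161132812)
side 2375 (477.4550476074219, -198.56671142578125) (37.21786880493164, 122.09315490722656) 17.45551300048828 zmax [0.02989341 0.03424768]
brass [295 328  32  45 523] [[ 0.4861 -0.2206  0.028 ]]
```

View pics/crop.png

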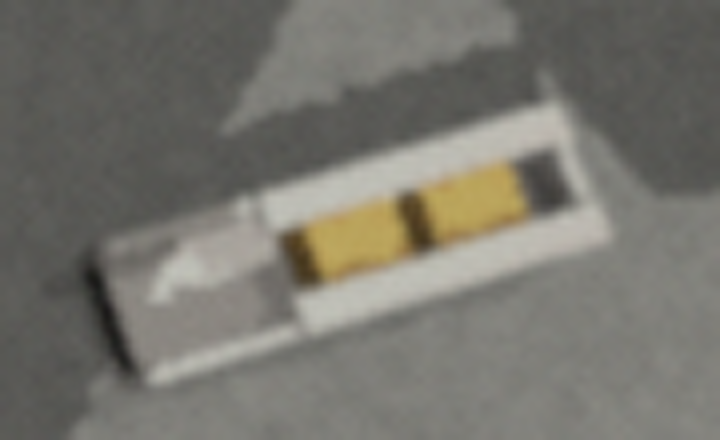

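The crop shows the mouth at lower left (crop x≈100–150), with the cutaway starting at crop x≈280. The blocks sit at about (355,240) and (470,200), and the closed end is at the right. That gives a tube centre of (0.4775,-0.1985), mouth direction (-0.30,0.954), and a pad centre of (0.545,0.183).

>>> play_rows --commands "0.2 0.3 -0.08 0 0 0.2;0.45 0.66 -0.16 0 0 0.5;0.45 0.66 -0.16 0 0 0.5;0.45 0.66 -0.16 0 0 0.5;0.45 0.66 -0.16 0 0 0.5;0.45 0.66 -0.16 0 0 0.5;0.45 0.66 -0.16 0 0 0.5;0.45 0.66 -0.16 0 0 0.5;0.45 0.66 -0.16 0 0 0.5;0.45 0.66 -0.16 0 0 0.5;0.45 0.66 -0.16 0 0 0.5;0.45 0.66 -0.16 0 0 0.5;0.45 0.66 -0.16 0 0 0.5;0.45 0.66 -0.16 0 0 0.5;0.45 0.66 -0.16 0 0 0.5;0.45 0.66 -0.16 0 0 0.5;0.45 0.66 -0.16 0 0 0.5;0.45 0.66 -0.16 0 0 0.5;0.45 0.66 -0.16 0 0 0.5;0.45 0.66 -0.16 0 0 0.5" --grip 87

```text
time_s: 2.1
tcp_pos: [0.4667, -0.204, 0.1286]
ee_rot: [[0.22, -0.976, -0.0], [-0.976, -0.22, 0.0], [-0.0, 0.0, -1.0]]
wrist_force: [1.5, -0.4, 0.5]
gripper_width: 0.999
gripper_force: 0.0
```

>>> play_rows --commands "0.3 0.36 -0.16 0 0 0.5;0 0 0 0 0 0;0 0 0 0 0 0;0 0 0 0 0 0"

```text
time_s: 2.5
tcp_pos: [0.4752, -0.1948, 0.1242]
ee_rot: [[0.287, -0.958, -0.0], [-0.958, -0.287, 0.0], [-0.0, 0.0, -1.0]]
wrist_force: [0.6, -0.8, -0.4]
gripper_width: 1.003
gripper_force: 0.0
```

Run:
```python
from station import r,cams
from h import *
s=r.sense();i=cams.camera_info("wrist");p,d=cams.capture("wrist");cv2.imwrite("pics/w1.png",p)
R=s["ee_rot"];print(s["tcp_pos"],R.round(4).tolist(),np.degrees(np.arctan2(R[1,1],R[0,1])),s["joints"].round(1))
P=cloud(i,d);t=(P[...,2]>.015)&(P[...,2]<.05)&(d>0)&(np.hypot(P[...,0]-.4775,P[...,1]+.1985)<.085)
print(t.sum(),cv2.minAreaRect(np.float32(P[t][:,:2]*1000)))
```

```text
[ 0.47518178 -0.19484912  0.12423923] [[0.287, -0.9579, -0.0002], [-0.9579, -0.287, 0.0001], [-0.0001, 0.0001, -1.0]] -163.3201186004745 [ -4.2  16.9 -22.9  -0.  -50.1  20.9]
3213 ((478.7951965332031, -201.70797729492188), (36.02531814575195, 113.09967041015625), 17.51232147216797)
```

View pics/w1.png

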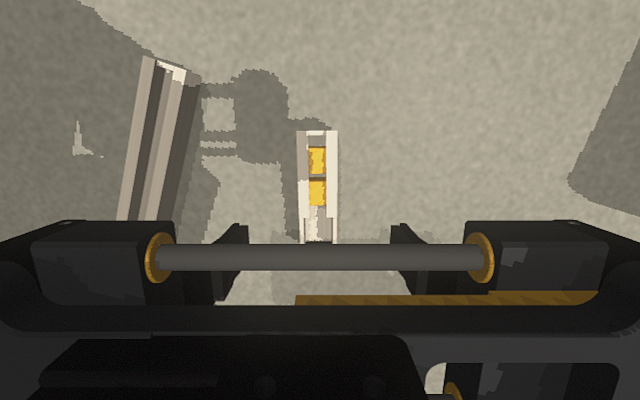

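The wrist view shows the tube centred between the fingers, with its closed end up at (317,130). The empty tube lies well clear on the left at (150,140). I'll descend and grip.

>>> play_rows --commands "0.03 0.03 -0.2 0 0 0.09;0 0 -0.4 0 0 0;0 0 -0.5 0 0 0;0 0 -0.5 0 0 0;0 0 -0.5 0 0 0;0 0 -0.5 0 0 0;0 0 -0.4 0 0 0;0 0 -0.3 0 0 0;0 0 -0.3 0 0 0;0 0 -0.2 0 0 0;0 0 -0.15 0 0 0;0 0 0 0 0 0;0 0 0 0 0 0;0 0 0 0 0 0"

```text
time_s: 3.95
tcp_pos: [0.477, -0.1938, 0.0061]
ee_rot: [[0.301, -0.954, 0.001], [-0.954, -0.301, -0.0], [0.0, -0.001, -1.0]]
wrist_force: [0.0, -0.6, 0.4]
gripper_width: 0.997
gripper_force: 0.0
```

>>> play_rows --commands "0 0 0 0 0 0;0 0 0 0 0 0;0 0 0 0 0 0;0 0 0 0 0 0;0 0 0 0 0 0;0 0 0 0 0 0;0 0 0 0 0 0;0 0 0 0 0 0;0 0 0 0 0 0;0 0 0 0 0 0;0 0 0 0 0 0;0 0 0 0 0 0" --grip 20

```text
time_s: 5.15
tcp_pos: [0.4766, -0.1938, 0.0056]
ee_rot: [[0.301, -0.954, -0.0], [-0.954, -0.301, -0.0], [-0.0, 0.0, -1.0]]
wrist_force: [-0.5, -0.5, 1.1]
gripper_width: 0.409
gripper_force: 30.0
```

>>> play_rows --commands "0 0 0.05 0 0 0;0 0 0.1 0 0 0;0 0 0.2 0 0 0;0 0 0.3 0 0 0;0 0 0.4 0 0 0;0 0 0.5 0 0 0;0 0 0.5 0 0 0;0 0 0.5 0 0 0;0 0 0.5 0 0 0;0 0 0.5 0 0 0;0 0 0.4 0 0 0;0 0 0.3 0 0 0;0 0 0.2 0 0 0;0 0 0.15 0 0 0;0 0 0.1 0 0 0;0 0 0.05 0 0 0;0 0 0 0 0 0;0 0 0 0 0 0"

```text
time_s: 6.95
tcp_pos: [0.4764, -0.1937, 0.1477]
ee_rot: [[0.301, -0.954, -0.001], [-0.954, -0.301, 0.0], [-0.0, 0.001, -1.0]]
wrist_force: [0.2, -0.3, -3.0]
gripper_width: 0.411
gripper_force: 30.0
```

Run:
```python
from station import r,cams
from h import *
s=r.sense();print(s["tcp_pos"],s["wrist_force"],s["joints"].round(1))
p,d=cams.capture("side");cv2.imwrite("pics/s2.png",cv2.resize(p[150:400,200:500],None,fx=2.4,fy=2.4))
```

```text
[ 0.4763579  -0.19373113  0.14770744] [ 0.22350871 -0.30921414 -3.02850919] [ -4.   15.4 -21.1  -0.  -53.5  21.5]
```

View pics/s2.png

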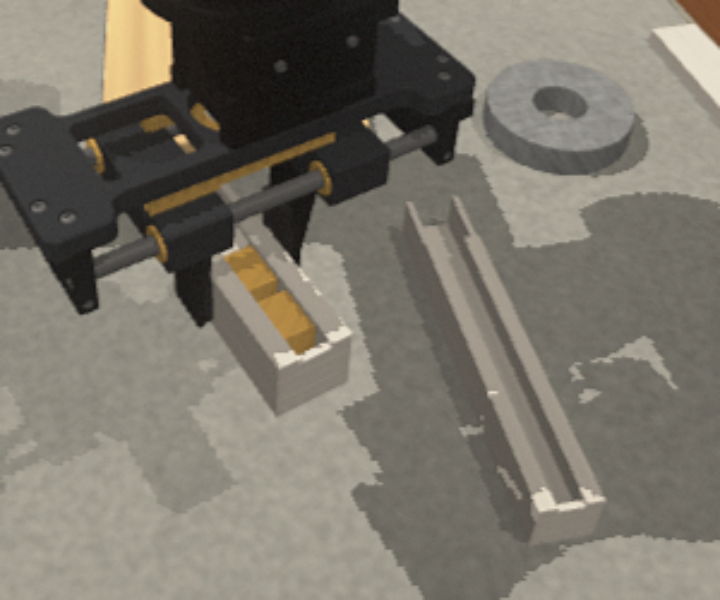

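The side view shows the tube held level with both blocks inside, at about (250,270) and (290,320), and the empty tube untouched. I'll carry it over the pad gently.

>>> play_rows --commands "0.02 0.1 0 0 0 0;0.03 0.2 0 0 0 0;0.05 0.3 0 0 0 0;0.07 0.4 0 0 0 0;0.09 0.5 0 0 0 0;0.1 0.6 0 0 0 0;0.12 0.65 0 0 0 0;0.12 0.65 0 0 0 0;0.12 0.65 0 0 0 0;0.12 0.65 0 0 0 0;0.12 0.65 0 0 0 0;0.12 0.65 0 0 0 0;0.12 0.65 0 0 0 0;0.12 0.65 0 0 0 0;0.12 0.65 0 0 0 0;0.12 0.65 0 0 0 0;0.12 0.65 0 0 0 0;0.12 0.65 0 0 0 0;0.12 0.65 0 0 0 0;0.1 0.6 0 0 0 0"

```text
time_s: 9.0
tcp_pos: [0.5372, 0.1426, 0.1482]
ee_rot: [[0.302, -0.953, 0.0], [-0.953, -0.302, 0.0], [-0.0, -0.0, -1.0]]
wrist_force: [-0.0, 0.3, -2.2]
gripper_width: 0.41
gripper_force: 30.0
```

>>> play_rows --commands "0.09 0.5 0 0 0 0;0.06 0.4 0 0 0 0;0.05 0.3 0 0 0 0;0.03 0.2 0 0 0 0;0.02 0.15 0 0 0 0;0.01 0.05 0 0 0 0;0 0 0 0 0 0;0 0 0 0 0 0"

```text
time_s: 9.8
tcp_pos: [0.5449, 0.1883, 0.1482]
ee_rot: [[0.3, -0.954, -0.0], [-0.954, -0.3, -0.0], [0.0, 0.0, -1.0]]
wrist_force: [0.0, -0.0, -4.0]
gripper_width: 0.409
gripper_force: 30.0
```

```bash
cat > look.py <<'E'
import sys
from station import r,cams
from h import *
s=r.sense();R=s["ee_rot"];print(s["tcp_pos"],s["wrist_force"].round(1),s["moment"].round(3),s["joints"].round(1),"toolx",R[:,0].round(3))
ims=[]
for n in("top","side"):
    i=cams.camera_info(n);p,d=cams.capture(n);np.savez("/tmp/"+n,p=p,d=d)
    q=i["mtx"]@(i["R"]@(s["tcp_pos"])+i["t"]);u,v=(q[:2]/q[2]).astype(int)
    v=np.clip(v,60,340);ims.append(cv2.resize(p[v-60:v+60,u-65:u+65],(395,365),interpolation=cv2.INTER_CUBIC));print(n,u-65,v-60)
cv2.imwrite(sys.argv[1],np.hstack(ims))
E
python3 look.py pics/l1.png
```

```text
[0.54489595 0.18832667 0.14817506] [ 0. -0. -4.] [0.083 0.103 0.024] [ 35.2  21.  -12.6  -0.  -56.4 -17.7] toolx [ 0.3   -0.954  0.   ]
top 164 127
side 227 44
```

View pics/l1.png

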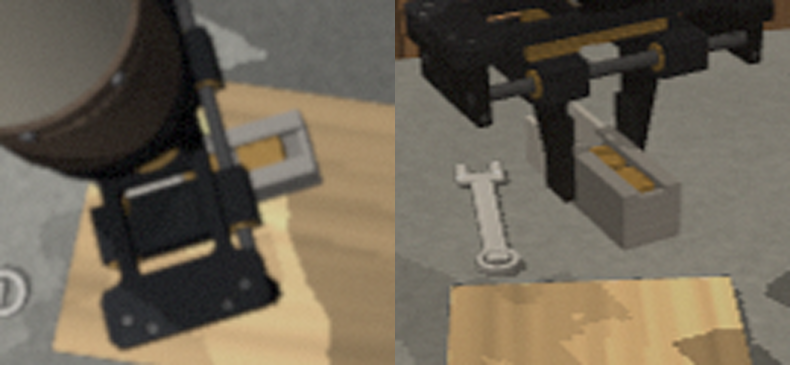

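The picture shows the tube level over the pad with the blocks still at the closed end (side panel, about (620,165)). Now the slow tip, about (-0.954,-0.30,0) to roughly 22°.

>>> play_rows --commands "0 0 0 -0.05 -0.015 0;0 0 0 -0.095 -0.03 0;0 0 0 -0.095 -0.03 0;0 0 0 -0.095 -0.03 0;0 0 0 -0.095 -0.03 0;0 0 0 -0.095 -0.03 0;0 0 0 -0.095 -0.03 0;0 0 0 -0.095 -0.03 0;0 0 0 -0.095 -0.03 0;0 0 0 -0.095 -0.03 0;0 0 0 -0.095 -0.03 0;0 0 0 -0.095 -0.03 0;0 0 0 -0.095 -0.03 0;0 0 0 -0.095 -0.03 0;0 0 0 -0.095 -0.03 0;0 0 0 -0.095 -0.03 0;0 0 0 -0.095 -0.03 0;0 0 0 -0.095 -0.03 0;0 0 0 -0.095 -0.03 0;0 0 0 -0.095 -0.03 0"

```text
time_s: 11.9
tcp_pos: [0.545, 0.1887, 0.1482]
ee_rot: [[0.288, -0.954, 0.087], [-0.913, -0.301, -0.275], [0.289, -0.0, -0.957]]
wrist_force: [0.9, -0.2, -3.9]
gripper_width: 0.412
gripper_force: 30.0
```

>>> play_rows --commands "0 0 0 -0.095 -0.03 0;0 0 0 -0.095 -0.03 0;0 0 0 -0.095 -0.03 0;0 0 0 -0.095 -0.03 0;0 0 0 -0.095 -0.03 0;0 0 0 -0.05 -0.015 0;0 0 0 0 0 0;0 0 0 0 0 0;0 0 0 0 0 0;0 0 0 0 0 0;0 0 0 0 0 0;0 0 0 0 0 0;0 0 0 0 0 0;0 0 0 0 0 0;0 0 0 0 0 0;0 0 0 0 0 0"

```text
time_s: 13.5
tcp_pos: [0.545, 0.1887, 0.1482]
ee_rot: [[0.28, -0.954, 0.11], [-0.888, -0.301, -0.349], [0.366, 0.0, -0.931]]
wrist_force: [-0.3, 0.8, -3.4]
gripper_width: 0.412
gripper_force: 30.0
```

```bash
python3 look.py pics/l2.png
```

```text
[0.54500822 0.18871428 0.14817024] [-0.3  0.8 -3.4] [1.039 0.452 0.031] [ 44.5  23.3 -20.1  22.4 -58.7 -40.8] toolx [ 0.28  -0.888  0.366]
top 164 127
side 227 44
```

View pics/l2.png

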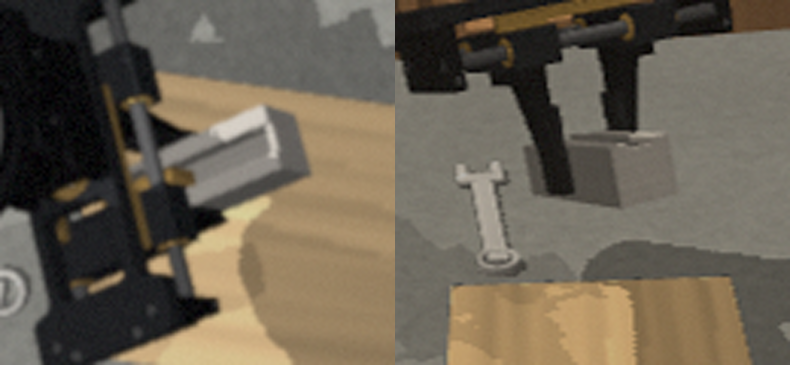

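The tube is tipped 21.5° with the mouth down. The visible slot, top panel (225,165), is now empty and nothing has fallen on the pad, so the blocks have slid forward. I'll level it slowly.

>>> play_rows --commands "0 0 0 0.05 0.015 0;0 0 0 0.095 0.03 0;0 0 0 0.095 0.03 0;0 0 0 0.095 0.03 0;0 0 0 0.095 0.03 0;0 0 0 0.095 0.03 0;0 0 0 0.095 0.03 0;0 0 0 0.095 0.03 0;0 0 0 0.095 0.03 0;0 0 0 0.095 0.03 0;0 0 0 0.095 0.03 0;0 0 0 0.095 0.03 0;0 0 0 0.095 0.03 0;0 0 0 0.095 0.03 0;0 0 0 0.095 0.03 0;0 0 0 0.095 0.03 0;0 0 0 0.095 0.03 0;0 0 0 0.095 0.03 0;0 0 0 0.095 0.03 0;0 0 0 0.095 0.03 0"

```text
time_s: 15.6
tcp_pos: [0.545, 0.1887, 0.1481]
ee_rot: [[0.3, -0.954, 0.024], [-0.951, -0.301, -0.078], [0.081, 0.0, -0.997]]
wrist_force: [-0.4, 0.1, -4.3]
gripper_width: 0.41
gripper_force: 30.0
```

>>> play_rows --commands "0 0 0 0.095 0.03 0;0 0 0 0.095 0.03 0;0 0 0 0.095 0.03 0;0 0 0 0.095 0.03 0;0 0 0 0.095 0.03 0;0 0 0 0.05 0.015 0;0 0 0 0 0 0;0 0 0 0 0 0;0 0 0 0 0 0;0 0 0 0 0 0"

```text
time_s: 16.6
tcp_pos: [0.5449, 0.1888, 0.1481]
ee_rot: [[0.301, -0.954, -0.0], [-0.954, -0.301, -0.0], [0.0, 0.0, -1.0]]
wrist_force: [-0.4, 0.9, -3.2]
gripper_width: 0.413
gripper_force: 30.0
```

```bash
python3 look.py pics/l3.png
python3 - <<'E'
from station import r,cams
from h import *
m=np.array([-.301,.954]);a=[]
f=np.load("/tmp/side.npz");i=cams.camera_info("side");P=cloud(i,f["d"])
rel=P[...,:2]-np.array([.545,.1887]);x=rel@m;y=rel@[.954,.301];z=P[...,2]
# upper surface of tube (side walls) along its length
for lo in(-65,-55,-45,-35,-25):
    k=(f["d"]>0)&(x*1000>lo)&(x*1000<lo+10)&(abs(y)<.025)&(z<.2)&(z>.1);print(lo,k.sum(),np.percentile(z[k],[2,97]).round(4) if k.sum()>5 else "")
E
```

```text
[0.54489668 0.18879249 0.14809264] [-0.4  0.9 -3.2] [ 0.     0.12  -0.061] [ 35.2  21.  -12.5   0.  -56.4 -17.7] toolx [ 0.301 -0.954  0.   ]
top 164 127
side 227 44
-65 294 [0.1437 0.1761]
-55 84 [0.1454 0.1765]
-45 102 [0.1443 0.1765]
-35 105 [0.144  0.1765]
-25 103 [0.1455 0.1763]
```

View pics/l3.png

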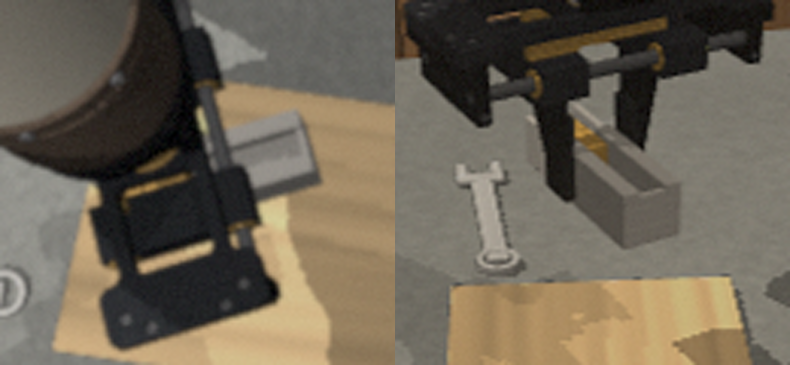

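The side panel shows the tube level, with brass now beyond the finger at about (590,140) and the closed half of the slot empty. I'll measure where the brass ends.

Run:
```python
from station import r,cams
from h import *
m=np.array([-.301,.954]);c=np.array([.545,.1888])-.005*m
i=cams.camera_info("side");f=np.load("/tmp/side.npz");P=cloud(i,f["d"])
h=cv2.cvtColor(f["p"],cv2.COLOR_BGR2HSV)
for zt in(None,.171):
    k=(h[...,1]>110)&(h[...,2]>70)&(P[...,2]>.14)&(P[...,2]<.18)&(f["d"]>0);
    Q=P[k] if zt is None else cast(i,np.argwhere(k)[:,::-1],zt)
    rel=Q[:,:2]-c;x=rel@m*1000;y=rel@[.954,.301]*1000;s=(abs(y)<20)&(abs(x)<70)
    print(s.sum(),np.percentile(x[s],[0,5,25,50,75,95,100]).round(1),y[s].mean())
print(np.mean([r.sense()["moment"] for _ in range(5)],0))
```

```text
72 [ 6.4  7.5  9.  15.8 25.7 38.9 43.1] 4.098455902485325
72 [-9.6 -5.   6.  15.6 25.3 36.  43.7] 2.457393228013569
[-0.04864176  0.10387261  0.00033197]
```

The rear block's trailing face is at x≈8 mm, which matches the front block standing against the sill (44 mm). I'll lower it straight down.

>>> play_rows --commands "-0.02 -0.01 -0.1 0 0 0;-0.02 0 -0.2 0 0 0;0 0 -0.3 0 0 0;0 0 -0.4 0 0 0;0 0 -0.4 0 0 0;0 0 -0.4 0 0 0;0 0 -0.4 0 0 0;0 0 -0.4 0 0 0;0 0 -0.4 0 0 0;0 0 -0.3 0 0 0;0 0 -0.3 0 0 0;0 0 -0.2 0 0 0;0 0 -0.15 0 0 0;0 0 -0.1 0 0 0;0 0 -0.1 0 0 0;0 0 -0.08 0 0 0;0 0 -0.05 0 0 0;0 0 -0.03 0 0 0;0 0 0 0 0 0;0 0 0 0 0 0"

```text
time_s: 18.7
tcp_pos: [0.5439, 0.1885, 0.019]
ee_rot: [[0.301, -0.954, 0.0], [-0.954, -0.301, 0.0], [-0.0, -0.0, -1.0]]
wrist_force: [-0.3, -0.2, -3.1]
gripper_width: 0.408
gripper_force: 30.0
```

Still 1.4 mm above the pad by reckoning, and the force shows no contact yet.

>>> play_rows --commands "0 0 -0.02 0 0 0;0 0 -0.02 0 0 0;0 0 0 0 0 0;0 0 0 0 0 0;0 0 0 0 0 0"

```text
time_s: 19.2
tcp_pos: [0.5439, 0.1885, 0.0177]
ee_rot: [[0.301, -0.954, 0.0], [-0.954, -0.301, 0.0], [-0.0, -0.0, -1.0]]
wrist_force: [0.2, 0.9, -1.9]
gripper_width: 0.409
gripper_force: 30.0
```

>>> play_rows --commands "0 0 -0.01 0 0 0;0 0 0 0 0 0;0 0 0 0 0 0"

```text
time_s: 19.5
tcp_pos: [0.5439, 0.1885, 0.0177]
ee_rot: [[0.301, -0.954, 0.0], [-0.954, -0.301, 0.0], [-0.0, -0.0, -1.0]]
wrist_force: [-0.4, 0.6, -0.6]
gripper_width: 0.413
gripper_force: 30.0
```

>>> play_rows --commands "0 0 0 0 0 0;0 0 0 0 0 0;0 0 0 0 0 0;0 0 0 0 0 0;0 0 0 0 0 0;0 0 0 0 0 0;0 0 0 0 0 0;0 0 0 0 0 0" --grip 70

```text
time_s: 20.3
tcp_pos: [0.5438, 0.1884, 0.0173]
ee_rot: [[0.301, -0.954, 0.0], [-0.954, -0.301, -0.0], [0.0, -0.0, -1.0]]
wrist_force: [0.6, 0.4, 0.0]
gripper_width: 0.802
gripper_force: 0.0
```

>>> play_rows --commands "0 0 0.1 0 0 0;0 0 0.2 0 0 0;0 0 0.3 0 0 0;0 0 0.5 0 0 0;0 0 0.7 0 0 0;0 0 0.7 0 0 0;0 0 0.7 0 0 0;0 0 0.7 0 0 0;-0.5 -0.7 0.5 0 0 0;-0.5 -0.9 0 0 0 0;-0.5 -0.9 0 0 0 0;-0.5 -0.9 0 0 0 0;-0.5 -0.9 0 0 0 0;-0.5 -0.9 0 0 0 0;-0.3 -0.9 0 0 0 0;0 -0.9 0 0 0 0;0 -0.5 0 0 0 0;0 0 0 0 0 0;0 0 0 0 0 0"

```text
time_s: 22.2
tcp_pos: [0.445, -0.0366, 0.15]
ee_rot: [[0.3, -0.954, 0.001], [-0.954, -0.3, 0.0], [0.0, -0.001, -1.0]]
wrist_force: [0.4, 0.9, 0.0]
gripper_width: 0.8
gripper_force: 0.0
```

Run:
```python
from station import r,cams
from h import *
i=cams.camera_info("top");p,d=cams.capture("top");p2,d2=cams.capture("side");j=cams.camera_info("side")
m=np.array([-.301,.954])
for n,i,p,d in(("top",i,p,d),("side",j,p2,d2)):
    P=cloud(i,d);t=(d>0)&(P[...,2]>.025)&(P[...,2]<.06)&(np.hypot(P[...,0]-.545,P[...,1]-.183)<.09)
    b=cv2.minAreaRect(np.float32(P[t][:,:2]*1000));print(n,t.sum(),b,np.percentile(P[t][:,2],97))
    h=cv2.cvtColor(p,cv2.COLOR_BGR2HSV);k=t&(h[...,1]>120)&(P[...,2]<.045);x=(P[k][:,:2]-[.5454,.1837])@m*1000;print(k.sum(),np.percentile(x,[1,5,50,95,99]).round(1))
cv2.imwrite("pics/f.png",np.hstack([cv2.resize(p[130:280,150:340] if n=="top" else q,(395,365),interpolation=cv2.INTER_CUBIC) for q in(cams.capture("top")[0][130:270,170:325],p2[120:225,225:365])]))
```

```text
top 956 ((544.0632934570312, 183.50082397460938), (36.69053268432617, 120.0553207397461), 17.637710571289062) 0.047596000541885175
211 [ 8.3 10.  33.4 51.9 53.7]
side 667 ((544.0057373046875, 181.90098571777344), (36.87384796142578, 120.99042510986328), 17.287860870361328) 0.046700203815495715
64 [ 7.3  7.8 13.3 31.8 34.2]
```

View pics/f.png

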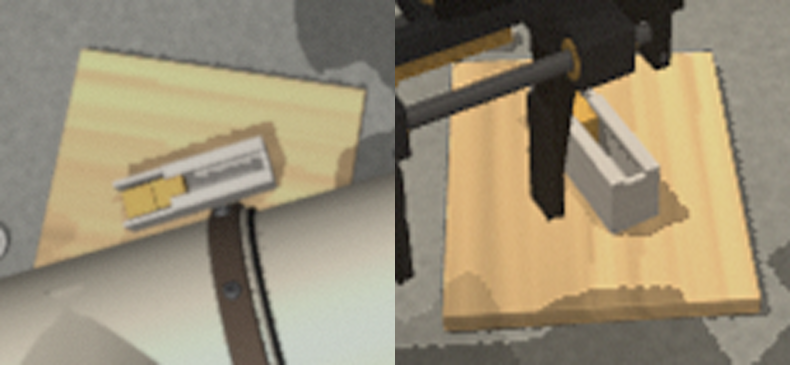

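The tube lies flat on the middle of the pad, slot up, with its centre at (0.544,0.183). The brass spans x≈8 to 55 mm, so the front block is at the sill. The arm is clear.

```bash
python3 -c "
from station import r
print(r.finish_job())"
```

```text
the job is handed in; nothing more can be done
None
```

The tube lies flat, slot up, on the middle of the pad with the front block at the rim; the steepest tip was 21.5°, nothing spilled, the longer tube was not touched, and the job was handed in at about 22 s.

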